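# Scrap the worn noodle-cutter comb and show the good one to the inspection camera

## Task

The narrow cutter comb in the drying block is worn out: first drop it into the open crate, leaving the wide comb in the block until that is done. Then take the wide comb out and hold it up in the air for the inspection camera, teeth down and flat face square to the lens, with the middle of its steel blade at lens height, straight in front of the lens and about 13 cm from it. Finish while still holding it there, motionless; do not bump the camera or disturb the marker, the dough scraper or the spice jar.

Things in the scene. Friction and masses are not known exactly. Their poses are not given: they have to be found in the camera images.
- wide_comb: the good comb: flat steel blade 96 wide (y) x 8 thick (x) x 60 high (z), ten teeth at the bottom; on top a black grip lug 34 wide x 14 thick (x), from 55 to 95 mm above the teeth tips. About 0.16 kg. Origin: centre of the teeth tips; z points up from teeth to lug; both faces (+x, -x) alike. Stands teeth down in one slot of the drying block; grip the lug across its 14 mm from above
- narrow_comb: the worn comb: same make and axes as the wide comb, same heights, lug and thicknesses, but the blade is only 56 wide (y), with six teeth; about 0.11 kg. Origin at the centre of the teeth tips. It stands in the other slot
- wide_comb_mid (a point): middle of the wide comb's steel blade, 30 mm above the teeth tips (above the origin of the comb), 45 mm below the middle of the lug
- narrow_comb_mid (a point): middle of the narrow comb's steel blade, 30 mm above its teeth tips
- drying_block: fixed light wooden bar, 64 (x) x 250 (y) x 40 mm high, origin at the centre of its underside. In its top two slots, each 101 long (y) x 12 wide (x) x 30 deep, at y = +60 and -60 mm; the combs stand on the slot floors, 10 mm above the table, faces along the bar, and lift straight up. Which comb is in which slot varies
- crate: fixed open grey plastic crate for scrap, 150 (x) x 170 (y) x 70 mm high outside, walls and floor 5 mm, with a rim lip that widens it by 5 mm all round; origin at the centre of its underside
- inspection_camera: fixed small inspection camera on a post with a round foot of 90 mm; body 60 x 50 x 50 mm, centred 200 mm above the table, its top at 225 mm. Origin at the centre of the foot's underside; it looks along its own -x (level), towards the robot, turned a little to one side
- lens (a point): centre of the camera's front lens, 65 mm ahead (-x) of the post and 200 mm above the table; axes as the camera's, so the line of sight runs along -x
- marker_black: loose felt marker with a black cap, 128 mm long (its y), 17 mm thick, lying on the table; bystander; origin at the centre of its underside
- dough_scraper: loose dough scraper, 99 x 126 x 20 mm, steel blade with a wooden handle, lying flat; bystander; origin at the centre of its underside
- spice_jar: loose spice jar, 45 mm diameter, 108 high, standing; bystander; origin at the centre of its underside
Things that resemble listed ones, but are neither listed nor needed, are in the scene too. Leave any orange look-alike of the wide_comb alone.

How it is judged:
On the way:
1. the narrow comb lies released in the crate while the wide comb still stands in the block (x of narrow_comb_mid in the frame of crate between -0.075 and 0.075 m and y of narrow_comb_mid in the frame of crate between -0.085 and 0.085 m and z of narrow_comb_mid in the frame of crate below 0.065 m and contact force between the fingers and narrow_comb below 0.1 N and linear speed of narrow_comb below 0.05 m/s and distance of wide_comb from where it was at the start of the episode below 0.02 m), for 0.2 s.
At the end, for the whole second after the job is handed in: Narrow comb let go, at rest in the crate, blade middle under 65 mm up. Wide comb held still in the air by the fingers only: blade middle 100 to 160 mm before the lens, within 20 mm sideways and in height of its line of sight, square to it within 0.2 rad, teeth down within 0.17 rad (x of narrow_comb_mid in the frame of crate between -0.075 and 0.075 m and y of narrow_comb_mid in the frame of crate between -0.085 and 0.085 m and z of narrow_comb_mid in the frame of crate below 0.065 m and contact force between the fingers and narrow_comb below 0.1 N and linear speed of narrow_comb below 0.05 m/s and contact force between the fingers and wide_comb above 1 N and x of wide_comb_mid in the frame of lens between -0.16 and -0.1 m and y of wide_comb_mid in the frame of lens between -0.02 and 0.02 m and z of wide_comb_mid in the frame of lens between -0.02 and 0.02 m and angle between the x axis of wide_comb and the x axis of inspection_camera, either way round below 0.2 rad and angle between wide_comb's own z axis and vertical below 0.17 rad and linear speed of wide_comb below 0.02 m/s and contact force between wide_comb and inspection_camera below 0.2 N); the arm keeps its last pose, push and grip.
It fails at once if the marker, the dough scraper or the spice jar is shifted by more than 30 mm (distance of any of marker_black, dough_scraper, spice_jar from where it was at the start of the episode above 0.03 m).
It fails at once if the spice jar is tipped over (angle between spice_jar's own z axis and vertical above 0.5 rad).
It fails at once if the camera is bumped (more than 5 N) (contact force between any of the arm, the fingers, wide_comb, narrow_comb and inspection_camera above 5 N).
It also fails if it takes over 64 s, if anything falls off the work surface, if the arm or the gripper's body presses on something with over 40 N, if the wrist force passes 120 N, or if a joint passes its speed limit or range.

## Robot

A 7-joint arm with a two-finger parallel gripper is mounted at the origin on a cart in front of the work surface, level with it; the furniture and walls round the work are solid. World frame = base frame: x ahead of the robot, y to its left, z up, the work surface at z = 0. Lengths are in m, angles in rad, forces in N, time in s.
With the tool pointing down it reaches from about 0.4 to 0.875 m from the base axis. Payload 19.3 kg.
Tool frame: the origin (TCP) lies midway between the tips of the shut fingers; the grasp point (between the pads) lies 19 mm behind it (bot.tcp_to_grasp is the distance from the TCP to the grasp point, in m); z points along the fingers, y is the direction in which the jaws open and shut (so a half turn about z gives the same grasp; the last joint's range is limited). The gripper opens to 85 mm and grips with 20 to 120 N. Pads are 22 mm wide; open, the fingers measure 114 mm over their backs; the gripper's body (76 mm by 85 mm) begins 54 mm behind the grasp point. The pads swing forward as they close: fully open they stand 13 mm farther back than shut.
Start: joints at [-1.339, 0.521, -0.036, 1.599, 0.021, 1.021, -0.113], TCP at [0.186, 0.597, 0.231] pointing down, gripper open.
Joint ranges: [-2.91, 2.91], [-0.3, 2.13], [-1.5, 1.42], [0.17, 2.43], [-1.26, 4.41], [0.16, 1.93], [-2.52, 2.52]. Speed limits (rad/s): [1.89, 1.89, 2.39, 2.39, 3.01, 3.01, 3.01].

## Interface

Orientations are given as [roll, pitch, yaw] about the fixed x, y, z axes, in that order (R = Rz(yaw) Ry(pitch) Rx(roll)).
In Python, from workcell import bot gives the robot as it stands. The module is installed in compiled form; this text tells all that it offers.
- The arm moves only by the tool drive_tool, never from a script. Its argument "series" is a list of rows, each a list of 5 numbers: the opening in per cent of the stroke, from 0 (shut) to 100 (fully open), then the shift along the world's x, y, z in m, then the turn about the world's z in rad. A call has 1 to 12 rows; each row shifts and turns the pose as measured when the row begins; what a row does not reach is not made up. A row lasts 1/10 s, in which the tool goes at most 50 mm and 8.59 degrees, less where a joint would pass 70% of its speed; a pose out of reach is approached as far as the arm can. A call with a gripper value outside its range is refused whole. The fingers move at their own pace and stop on an object; "newtons" is the grip in N (left out, the last holds). Time passes only in rows, so rows that do not move let the fingers close. It gives the time, the measured TCP pose, the force and the opening at its end, in the units of the state.
- bot.observe(): the state, without advancing time (a new reading comes with each control period).
- bot.grab_frame(name): name is "scene" or "top" or "wrist"; returns the picture (480x640x3 uint8, red, green, blue); there is no depth.
- bot.camera_info(name): a dict with "fx", "fy", "cx", "cy" (pixels), "k1" (the pictures are not rectified: a ray, as slopes to the right and down, at radius r is drawn at 1 + k1 r^2 times it, then the intrinsics apply), "cam_to_world" (4x4, takes a point from camera to world coordinates). Camera axes: x right, y down, z forward; pixel columns grow to the right and rows downward; lengths in m; the calibration is good to about 2 mm. A picture is of the moment at which its call begins: read the wrist's pose just before it. camera_info takes no time and is no camera call; for the wrist camera it gives the pose at the moment of the call.
- bot.job_done(): hands the job in, once; it reports no verdict.
Trained networks look in the newest picture that a camera, given by its name, has taken for a name from the list of things; names that differ only in an ending like _2 or _b are one class to them, and where a whole thing is asked for, a point or a joint stands for the part that bears it (a point fixed in the world has none). Each returns a list of dicts, best first, with "conf" (0 to 1); they miss things now and then, are a little off and sometimes report something else, mostly with a low value. They report only what shows in the picture. A call takes as long as a camera call. They do not tell look-alikes from the thing itself.
- bot.masks_of(camera, target): "mask" (480x640 bool, what is visible of it) and "point" ([column, row] in pixels, amid what is visible of it).
The state is a dict: "clock": time; "qpos": joint angles; "qd": joint speeds; "joint_efforts": joint torques, N m; "position": TCP position; "tool_rot": TCP orientation; "force": force on the tool from outside, world axes, zero at the start; "moment": the same for the moment, N m; "grip_width": finger opening in m.
Only numpy, scipy, OpenCV 4.12 (cv2) and the standard library are available. Lean on these libraries where they do the work, as an engineer would, in place of code of your own. Each camera call takes 0.05 s, during which the arm holds its last target.

## Working session

There is one attempt and no reset: what is moved stays moved. The work goes in short steps, Python scripts to look and compute and a tool call to move; the robot and the scene stay as the last step left them, time stands still between calls to the robot, and variables do not carry over. Pictures are saved under pics/ and viewed, and the job is handed in when it is done.

Besides the shell and the picture viewer there is one more tool, called after "Request:" by a JSON object that holds its "api" and its "payload". drive_tool: Moves the arm, as the interface text tells. Its arguments: {"type":"object","properties":{"series":{"type":"array","items":{"type":"array","items":{"type":"number"}}},"newtons":{"type":"number"}},"required":["series"]}

```bash
mkdir -p pics
python3 - <<'E'
from workcell import bot
import cv2
print(bot.observe())
for n in ("scene","top","wrist"):
    im=bot.grab_frame(n); cv2.imwrite(f"pics/{n}0.png",im[:,:,::-1]); print(n,bot.camera_info(n))
print(bot.tcp_to_grasp)
E
```

```text
{'clock': 0.0, 'qpos': array([-1.33920398,  0.52203719, -0.03637828,  1.5999834 ,  0.02121538,
        1.02115684, -0.1127803 ]), 'qd': array([-0.00046824,  0.00064005,  0.00144515,  0.00099841, -0.00118488,
       -0.00090607, -0.00177164]), 'joint_efforts': array([ 8.05147283e-04, -9.27120423e+01,  1.98027670e+00, -3.69937062e+01,
        1.78004644e-02,  8.21650727e-03, -4.35110132e-05]), 'position': array([0.18567876, 0.59641667, 0.23071956]), 'tool_rot': array([-3.14039581e+00,  7.52301253e-05,  2.83986179e+00]), 'force': array([ 0.44864869, -0.1606446 , -0.06890604]), 'moment': array([ 0.01911494,  0.00891956, -0.00528394]), 'grip_width': 0.08531839716894589}
scene {'fx': 533.457317465801, 'fy': 533.457317465801, 'cx': 327.0064376153041, 'cy': 243.09565301893628, 'k1': -0.06930150638203118, 'cam_to_world': array([[ 0.78780674, -0.36071696,  0.49924325,  0.05203356],
       [-0.61589114, -0.46953928,  0.63262229, -0.57989191],
       [ 0.00621672, -0.8058636 , -0.59206859,  0.75519866],
       [ 0.        ,  0.        ,  0.        ,  1.        ]])}
top {'fx': 600.0465873451013, 
[... 168 characters left out ...]
 0.47227648],
       [-0.99969207,  0.02346591,  0.00806926,  0.08832462],
       [-0.01037428, -0.09982887, -0.99495054,  1.50702885],
       [ 0.        ,  0.        ,  0.        ,  1.        ]])}
wrist {'fx': 365.79233264330844, 'fy': 365.79233264330844, 'cx': 319.6525736921023, 'cy': 237.8601632439993, 'k1': -0.03575612202102379, 'cam_to_world': array([[ 2.97115394e-01,  9.15920589e-01,  2.69836833e-01,
         1.15588738e-01],
       [ 9.54841448e-01, -2.85153003e-01, -8.34600159e-02,
         6.18415803e-01],
       [ 5.02036371e-04,  2.82448648e-01, -9.59282289e-01,
         3.73615536e-01],
       [ 0.00000000e+00,  0.00000000e+00,  0.00000000e+00,
         1.00000000e+00]])}
0.0187
```

View pics/scene0.png

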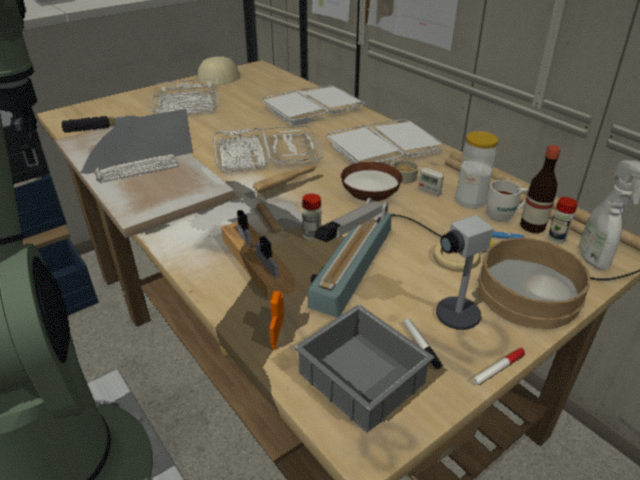

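View pics/top0.png

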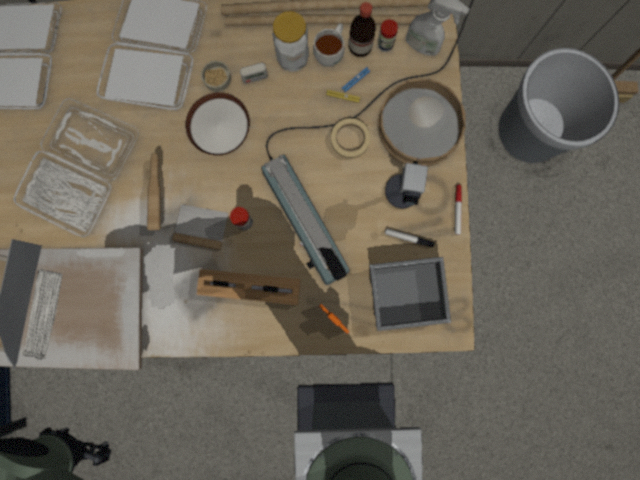

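View pics/wrist0.png

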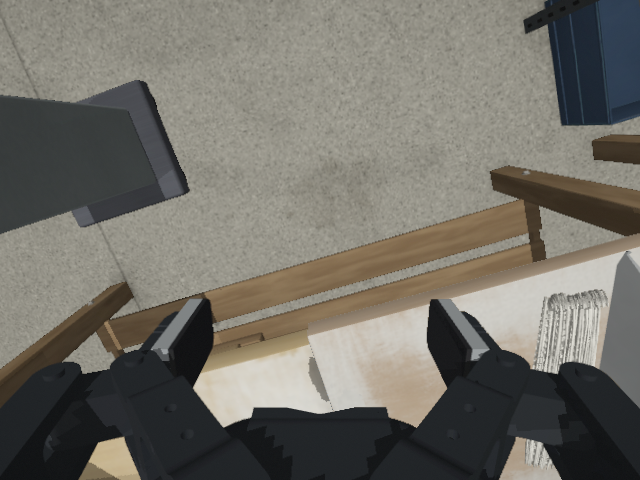

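```bash
cat > h.py <<'E'
from workcell import bot
import numpy as np, cv2
def KD(i):
    return np.array([[i['fx'],0,i['cx']],[0,i['fy'],i['cy']],[0,0,1.]]),np.array([i['k1'],0,0,0,0.])
def plane(i,px,z):
    K,D=KD(i); p=cv2.undistortPoints(np.array(px,float).reshape(-1,1,2),K,D).reshape(-1,2)
    d=np.c_[p,np.ones(len(p))]@i['cam_to_world'][:3,:3].T; o=i['cam_to_world'][:3,3]
    return o+d*((z-o[2])/d[:,2])[:,None]
def proj(i,P):
    K,D=KD(i); T=np.linalg.inv(i['cam_to_world'])
    return cv2.projectPoints(np.array(P,float).reshape(-1,3),cv2.Rodrigues(T[:3,:3])[0],T[:3,3],K,D)[0].reshape(-1,2)
E
python3 - <<'E'
from h import *
ims={}
for n in ("scene","top"):
    im=bot.grab_frame(n); ims[n]=im.copy()
    for t in ("wide_comb","narrow_comb","drying_block","crate","inspection_camera","marker_black","dough_scraper","spice_jar"):
        for r in bot.masks_of(n,t):
            m=r['mask']
            if m.sum()<3: continue
            ys,xs=np.nonzero(m); rr=cv2.minAreaRect(np.c_[xs,ys].astype(np.float32))
            print(n,t,round(r['conf'],2),np.round(r['point']),m.sum(),(xs.min(),xs.max(),ys.min(),ys.max()),np.round(rr[0],1),np.round(rr[1],1),round(rr[2],1))
            np.save(f"m_{n}_{t}_{round(r['conf']*100)}.npy",m)
cv2.imwrite("pics/cs.png",cv2.resize(ims['scene'][180:360,200:400,::-1],None,fx=4,fy=3.3,interpolation=2)[:600])
cv2.imwrite("pics/ct.png",cv2.resize(ims['top'][190:360,180:380,::-1],None,fx=4,fy=3.5,interpolation=2)[:600])
E
```

```text
scene wide_comb 0.85 [277. 315.] 531 (np.int64(270), np.int64(283), np.int64(292), np.int64(348)) [276.6 320.1] [12.3 56.2] 4.4
scene wide_comb 0.75 [268. 254.] 518 (np.int64(256), np.int64(278), np.int64(237), np.int64(278)) [266.6 258.3] [43.9 17. ] 72.3
scene narrow_comb 0.62 [282. 214.] 1027 (np.int64(257), np.int64(302), np.int64(201), np.int64(232)) [279.9 216.8] [30.4 44.5] 85.9
scene narrow_comb 0.61 [244. 228.] 325 (np.int64(236), np.int64(250), np.int64(210), np.int64(245)) [243.1 227.6] [36.4 11.1] 81.5
scene drying_block 0.78 [254. 267.] 2226 (np.int64(221), np.int64(295), np.int64(223), np.int64(300)) [257.5 259. ] [95.8 36.4] 50.7
scene crate 0.56 [366. 366.] 10360 (np.int64(295), np.int64(434), np.int64(305), np.int64(432)) [362.7 361.2] [120.6 105.6] 43.4
scene crate 0.2 [244. 226.] 324 (np.int64(237), np.int64(250), np.int64(210), np.int64(246)) [243.3 228.1] [37.4 11. ] 81.5
scene inspection_camera 0.76 [467. 251.] 2921 (np.int64(436), np.int64(492), np.int64(216), np.int64(329)) [460.9 271.6] [ 49.3 114.7] 8.4
scene inspection_camera 0.24 [419. 338.] 354 (np.int64(
[... 936 characters left out ...]
69), np.int64(304)) [248.  286.3] [102.7  27.6] 5.3
top crate 0.82 [412. 292.] 4841 (np.int64(370), np.int64(450), np.int64(257), np.int64(329)) [409.6 293.8] [67.1 75.3] 83.7
top inspection_camera 0.74 [407. 188.] 1441 (np.int64(385), np.int64(427), np.int64(161), np.int64(209)) [406.2 184.1] [36.2 51. ] 26.6
top marker_black 0.54 [409. 233.] 260 (np.int64(386), np.int64(432), np.int64(230), np.int64(245)) [409.  237.4] [47.8  6. ] 17.1
top dough_scraper 0.89 [197. 230.] 1896 (np.int64(172), np.int64(226), np.int64(205), np.int64(249)) [199.7 226.8] [51.2 39.4] 11.3
top spice_jar 0.93 [242. 216.] 365 (np.int64(230), np.int64(252), np.int64(208), np.int64(229)) [240.8 218.3] [24.  17.7] 45.0
```

View pics/cs.png

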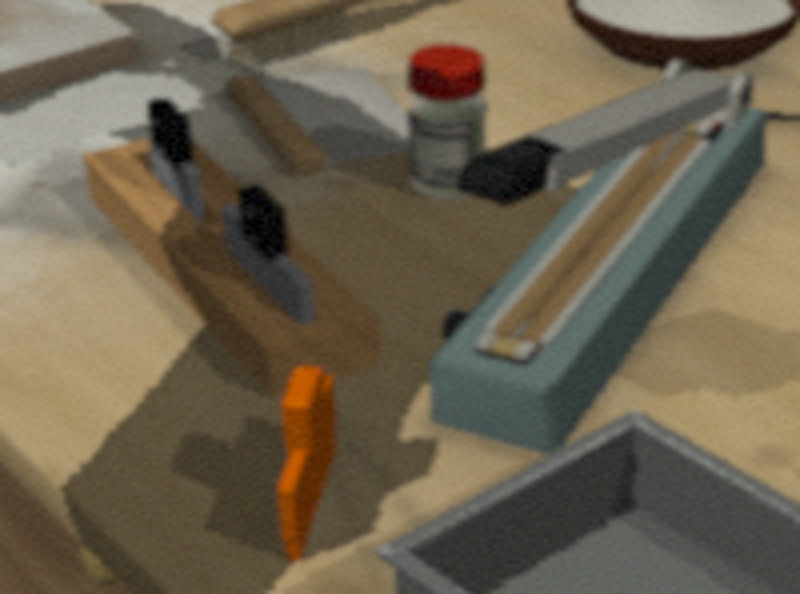

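View pics/ct.png

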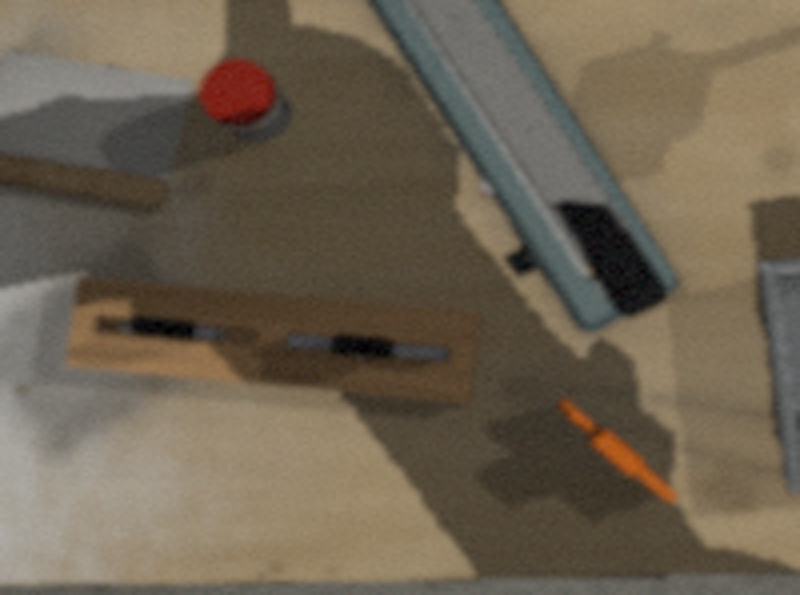

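Run:
```python
from h import *
it,isc=bot.camera_info("top"),bot.camera_info("scene")
print("lugs top",plane(it,[[220.75,283.7],[270.5,288.6]],.105))
print("lugs scene",plane(isc,[[242,211.8],[264.5,239]],.105))
# block top corners in top crop
c=np.array([[80,280],[478,315],[470,402],[68,365]])/[4,3.5]+[180,190]
print("block",plane(it,c,.04))
print("crate",plane(it,[[409.6,293.8]],.07))
t=bot.grab_frame("top"); s=bot.grab_frame("scene")
cv2.imwrite("pics/cc_t.png",cv2.resize(t[150:250,350:470,::-1],None,fx=6,fy=6,interpolation=2))
cv2.imwrite("pics/cc_s.png",cv2.resize(s[205:335,400:520,::-1],None,fx=4.6,fy=4.6,interpolation=2))
```

```text
lugs top [[0.52118773 0.31938178 0.105     ]
 [0.50737477 0.20239356 0.105     ]]
lugs scene [[0.52227556 0.3239492  0.105     ]
 [0.50605802 0.20537818 0.105     ]]
block [[0.55820757 0.38149016 0.04      ]
 [0.5284733  0.13631374 0.04      ]
 [0.46797819 0.14245574 0.04      ]
 [0.49851867 0.38945294 0.04      ]]
crate [[ 0.48781475 -0.12764493  0.07      ]]
```

View pics/cc_t.png

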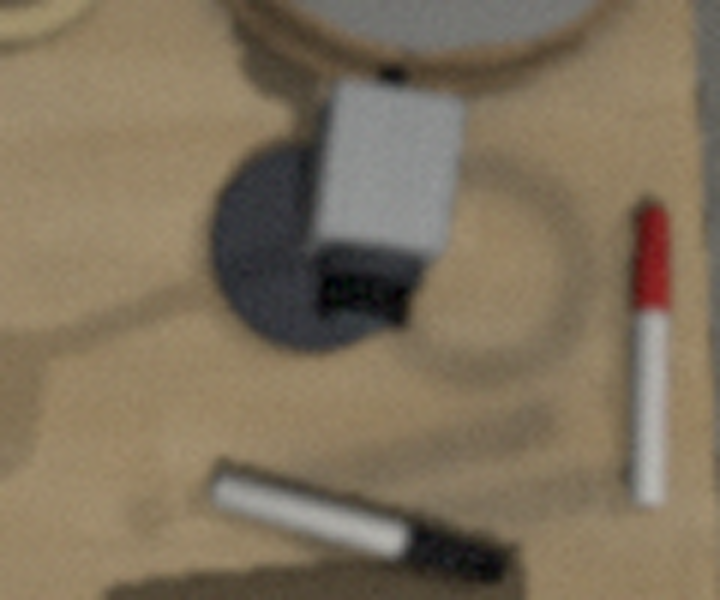

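View pics/cc_s.png

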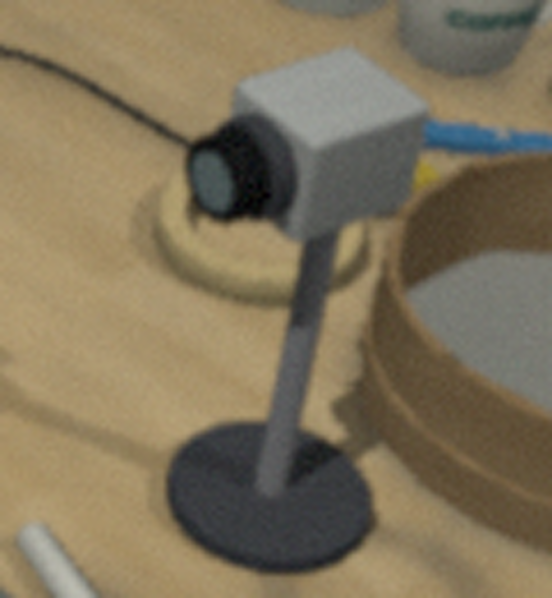

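Run:
```python
from h import *
it,isc=bot.camera_info("top"),bot.camera_info("scene")
a=plane(it,np.array([[332,82],[465,95],[445,250],[312,238]])/6+[350,150],.225)
b=plane(isc,np.array([[347,48],[428,103],[316,150],[238,88]])/4.6+[400,205],.225)
for q in (a,b):
    d=(q[0]+q[1]-q[2]-q[3])/2; e=(q[0]+q[3]-q[1]-q[2])/2
    print(np.round(q[:,:2],4).tolist(),"ctr",q.mean(0),"len",np.hypot(*d[:2]),np.hypot(*e[:2]),"yaw",np.arctan2(d[1],d[0]),np.arctan2(-e[0],e[1]))
print("lens scene",plane(isc,[np.array([212,183])/4.6+[400,205]],.2))
print("foot scene",plane(isc,[np.array([270,492])/4.6+[400,205]],.01), "top", plane(it,[np.array([307,245])/6+[350,150]],.01))
print("marker",plane(it,np.array([[212,482],[508,565]])/6+[350,150],.01))
```

```text
[[0.7698, -0.1063], [0.7641, -0.155], [0.7067, -0.1449], [0.7121, -0.0964]] ctr [ 0.73813865 -0.12563942  0.225     ] len 0.05839379727060365 0.048884804464949895 yaw -0.17173860933974014 -0.11328909698405326
[[0.7661, -0.1111], [0.7607, -0.1552], [0.7017, -0.149], [0.7098, -0.1035]] ctr [ 0.73459225 -0.12971455  0.225     ] len 0.05806697056877709 0.04528939672964478 yaw -0.11965655237058058 -0.1498587832112208
lens scene [[ 0.68335387 -0.11834042  0.2       ]]
foot scene [[ 0.74668366 -0.13090747  0.01      ]] top [[ 0.74929872 -0.12517484  0.01      ]]
marker [[ 0.64927655 -0.08111501  0.01      ]
 [ 0.61136504 -0.20483185  0.01      ]]
```

The top view shows the narrow comb at (221,284), the wide comb at (271,289) and an orange look-alike at (334,319), which I'll leave alone. The crop shows the narrow blade in the left slot and the wide blade in the right. I'm moving above the narrow comb and turning the jaws across the bar.

Request:
{"api": "drive_tool", "payload": {"series": [[100,0.034,-0.028,0,-0.139],[100,0.034,-0.028,0,-0.139],[100,0.034,-0.028,0,-0.139],[100,0.034,-0.028,0,-0.139],[100,0.034,-0.028,0,-0.139],[100,0.034,-0.028,0,-0.139],[100,0.034,-0.028,0,-0.139],[100,0.034,-0.028,0,-0.139],[100,0.034,-0.028,0,-0.139],[100,0.03,-0.024,0,-0.139],[100,0,0,0,0]], "newtons": 40}}

```text
clock: 2.25
position: [0.5309, 0.308, 0.2327]
tool_rot: [3.136, -0.004, 1.396]
force: [0.2, 0.1, 0.2]
grip_width: 0.0852
```

Request:
{"api": "drive_tool", "payload": {"series": [[100,-0.0095,0.0125,-0.04,0.055],[100,0,0,0,0]]}}

```text
clock: 2.45
position: [0.5225, 0.3199, 0.1922]
tool_rot: [3.135, -0.005, 1.45]
force: [-0.8, 0.4, -0.2]
grip_width: 0.0855
```

Run:
```python
from h import *
o=bot.observe(); print(o['position'],o['tool_rot'])
i=bot.camera_info("wrist"); im=bot.grab_frame("wrist").copy(); np.save("w1.npy",im)
ov=im[:,:,::-1].copy()
for r in bot.masks_of("wrist","wide_comb")+bot.masks_of("wrist","narrow_comb")+bot.masks_of("wrist","drying_block"):
    print(r['conf'],r['point'],r['mask'].sum())
for p,col in (((.5215,.3205,.105),(0,0,255)),((.507,.2035,.105),(0,255,0)),((.513,.262,.04),(255,0,0))):
    q=proj(i,[p])[0]; print(q); cv2.drawMarker(ov,tuple(int(v) for v in q),col,0,10,1)
cv2.imwrite("pics/w1.png",ov)
```

```text
[0.52245077 0.31987481 0.19223762] [ 3.13530377 -0.00501434  1.44952363]
0.92 [319.1, 364.3] 1505
0.87 [317.0, 227.4] 1431
0.64 [315.4, 365.2] 1661
0.87 [316.1, 263.6] 16539
[319.74056186 244.57358823]
[319.39094325 394.365611  ]
[317.60206915 287.40254773]
```

View pics/w1.png

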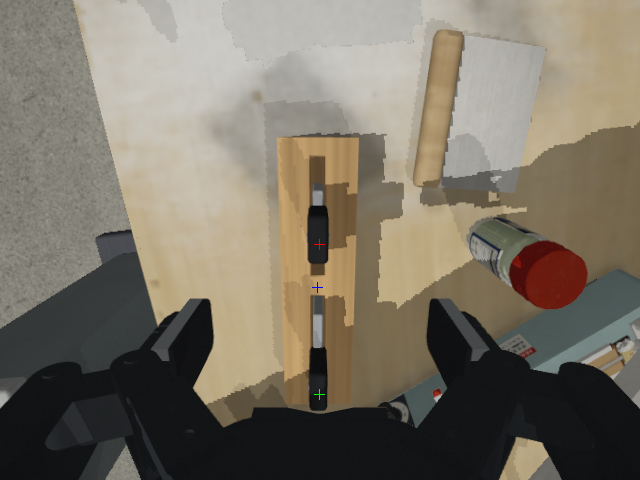

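Run:
```python
from h import *
i=bot.camera_info("wrist")
im=np.load("w1.npy")
cv2.imwrite("pics/w1c.png",cv2.resize(im[130:420,260:380,::-1],None,fx=4,fy=2,interpolation=2))
print(plane(i,[[318,262],[318,409]],.105), plane(i,[[309,250],[327,250]],.105)[:,0],plane(i,[[310,400],[327,400]],.105)[:,0])
print(plane(i,[[318,207]],.065),plane(i,[[278,137],[359,137],[352,405],[279,405]],.04))
```

```text
[[0.52283878 0.30666861 0.105     ]
 [0.50750921 0.1861564  0.105     ]] [0.51788212 0.52996986] [0.5024544  0.51547061]
[[0.52706472 0.33683158 0.065     ]] [[0.50228377 0.3921772  0.04      ]
 [0.56627268 0.38411446 0.04      ]
 [0.53503697 0.1301911  0.04      ]
 [0.46339664 0.14004928 0.04      ]]
```

View pics/w1c.png

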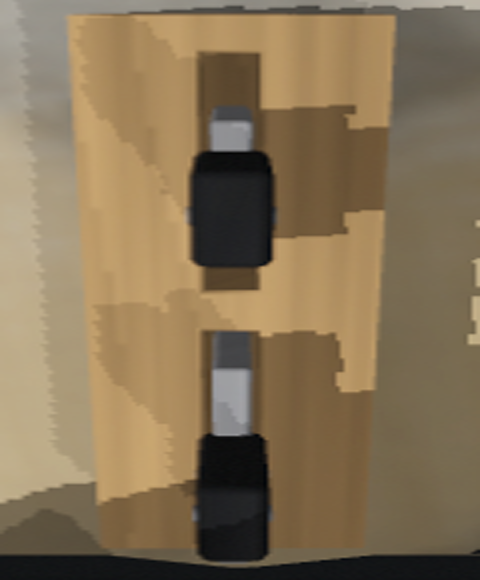

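Request:
{"api": "drive_tool", "payload": {"series": [[100,0.001,0.003,-0.04,0],[100,0,0,-0.04,0],[100,0,0,-0.035,0],[100,0,0,-0.008,0],[100,0,0,0,0]]}}

```text
clock: 3.15
position: [0.5312, 0.3248, 0.08]
tool_rot: [3.12, -0.019, 1.444]
force: [0.4, 0.1, 0.2]
grip_width: 0.0853
```

Request:
{"api": "drive_tool", "payload": {"series": [[100,-0.0075,-0.002,-0.012,0.005],[100,0,0,0,0]]}}

```text
clock: 3.35
position: [0.5254, 0.3237, 0.0718]
tool_rot: [3.117, -0.021, 1.448]
force: [-0.6, 0.5, 0.3]
grip_width: 0.0854
```

Request:
{"api": "drive_tool", "payload": {"series": [[100,-0.002,0,-0.004,0],[0,0,0,0,0],[0,0,0,0,0],[0,0,0,0,0],[0,0,0,0,0],[0,0,0,0,0],[0,0,0,0,0]], "newtons": 40}}

```text
clock: 4.05
position: [0.5249, 0.3258, 0.0733]
tool_rot: [3.115, -0.026, 1.448]
force: [-6.8, 0.3, 4.8]
grip_width: 0.0138
```

Request:
{"api": "drive_tool", "payload": {"series": [[0,0,0,0.02,0],[0,0,0,0.03,0],[0,0,0,0.04,0],[0,0,0,0.045,0],[0,0,0,0.03,0],[0,0,0,0,0]]}}

```text
clock: 4.65
position: [0.5224, 0.3241, 0.2425]
tool_rot: [3.119, -0.022, 1.448]
force: [0.1, 0.1, -0.1]
grip_width: 0.0135
```

Run:
```python
from h import *
o=bot.observe(); print(o['position'],o['tool_rot'])
s=bot.grab_frame("scene")
cv2.imwrite("pics/s2.png",s[:,:,::-1])
```

```text
[0.52244576 0.32413275 0.24252016] [ 3.1190641  -0.02191623  1.44766403]
```

View pics/s2.png

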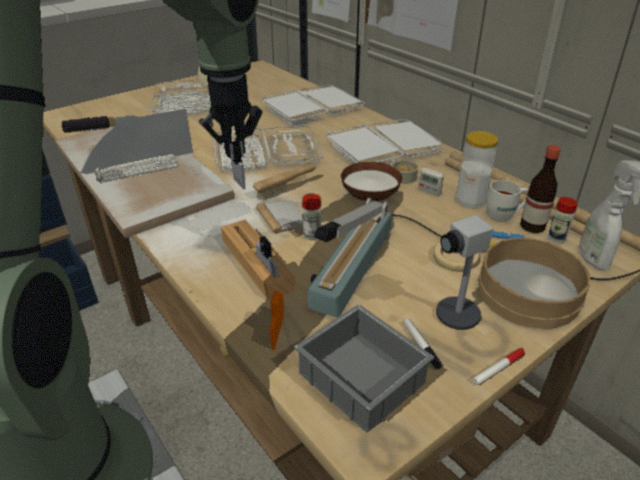

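The narrow comb is lifted clear of the block, and the wide one is still standing at (265,248). Now over to the crate.

Request:
{"api": "drive_tool", "payload": {"series": [[0,-0.003,-0.04,0,0],[0,-0.003,-0.045,0,0],[0,-0.003,-0.045,0,0],[0,-0.003,-0.045,0,0],[0,-0.003,-0.045,0,0],[0,-0.003,-0.045,0,0],[0,-0.003,-0.045,0,0],[0,-0.003,-0.045,0,0],[0,-0.003,-0.045,0,0],[0,-0.003,-0.04,0,0],[0,0,0,0,0]]}}

```text
clock: 5.8
position: [0.4795, -0.1314, 0.2269]
tool_rot: [3.137, -0.013, 1.452]
force: [0.4, 0.6, -0.4]
grip_width: 0.0134
```

Request:
{"api": "drive_tool", "payload": {"series": [[0,0.008,0.003,-0.02,0],[0,0,0,-0.035,0],[0,0,0,-0.035,0],[0,0,0,-0.03,0],[0,0,0,-0.012,0],[0,0,0,0,0]]}}

```text
clock: 6.4
position: [0.4829, -0.1288, 0.0841]
tool_rot: [-3.138, -0.011, 1.449]
force: [-0.4, 1.1, -0.7]
grip_width: 0.0136
```

Run:
```python
from h import *
o=bot.observe(); print(o['position'],o['tool_rot'])
s=bot.grab_frame("scene")
cv2.imwrite("pics/s3.png",s[:,:,::-1])
```

```text
[ 0.48293814 -0.12880855  0.0841184 ] [-3.13769414 -0.01133769  1.44862132]
```

View pics/s3.png

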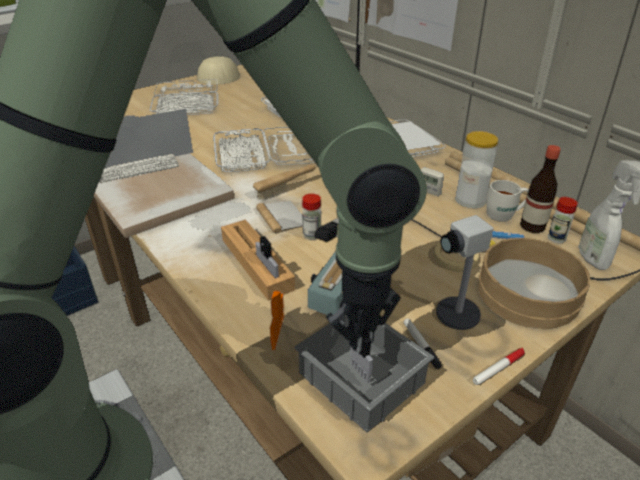

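Comb hangs inside the crate at (365,368). I'll release it with a partial opening.

Request:
{"api": "drive_tool", "payload": {"series": [[45,0,0,0,0],[45,0,0,0,0],[45,0,0,0,0],[45,0,0,0,0],[45,0,0,0.04,0],[45,0,0,0.045,0],[45,0,0,0.045,0],[45,0,0,0.03,0],[45,0,0,0,0],[45,0,0,0,0]]}}

```text
clock: 7.45
position: [0.4833, -0.1288, 0.2551]
tool_rot: [3.139, -0.012, 1.449]
force: [1.6, 0.3, -0.9]
grip_width: 0.0389
```

Run:
```python
from h import *
o=bot.observe(); print(o['position'],o['tool_rot'])
s=bot.grab_frame("wrist")
cv2.imwrite("pics/w4.png",s[:,:,::-1])
```

```text
[ 0.483301   -0.12884863  0.25506206] [ 3.13931454 -0.01209082  1.44854342]
```

View pics/w4.png

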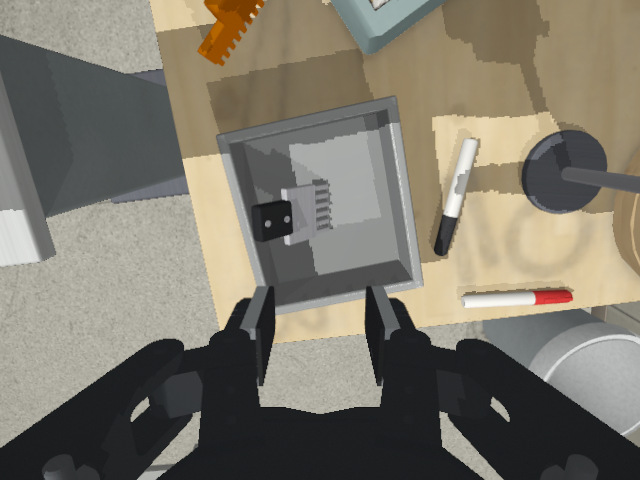

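The worn comb lies flat in the crate at (295,212), teeth visible and released; the marker is untouched. Next is the wide comb.

Request:
{"api": "drive_tool", "payload": {"series": [[100,0.003,0.042,0,0],[100,0.003,0.045,0,0],[100,0.003,0.045,0,0],[100,0.003,0.045,0,0],[100,0.003,0.045,0,0],[100,0.003,0.045,-0.01,0],[100,0.003,0.045,-0.01,0],[100,0.003,0.02,-0.01,0],[100,0,0,0,0],[100,0,0,0,0]]}}

```text
clock: 8.5
position: [0.5013, 0.2141, 0.2145]
tool_rot: [-3.133, -0.005, 1.444]
force: [-0.5, 0.4, -0.0]
grip_width: 0.085
```

Run:
```python
from h import *
o=bot.observe(); print(o['position'],o['tool_rot'])
i=bot.camera_info("wrist"); im=bot.grab_frame("wrist").copy(); np.save("w5.npy",im)
ov=im[:,:,::-1].copy()
for p,col in (((.509,.203,.105),(0,255,0)),):
    q=proj(i,[p])[0]; print(q); cv2.drawMarker(ov,tuple(int(v) for v in q),col,0,10,1)
cv2.imwrite("pics/w5.png",ov)
```

```text
[0.50131123 0.21412375 0.21448164] [-3.13299003 -0.0045842   1.44396327]
[335.65545572 249.45845435]
```

View pics/w5.png

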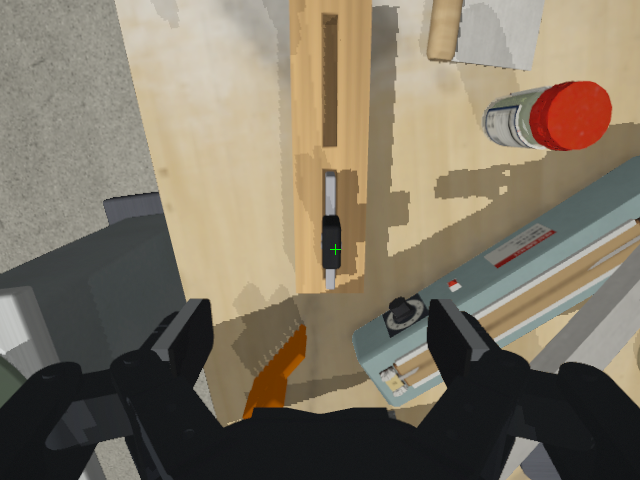

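Run:
```python
from h import *
i=bot.camera_info("wrist")
print(plane(i,[[331.5,269],[323,255],[341,255]],.105))
print(proj(i,[[.508,.186,.105]]))
```

```text
[[0.50415726 0.18821796 0.105     ]
 [0.4992945  0.1997867  0.105     ]
 [0.51229833 0.19815984 0.105     ]]
[[337.02663488 271.19072259]]
```

Request:
{"api": "drive_tool", "payload": {"series": [[100,0.005,-0.009,-0.03,0.006],[100,0,0,-0.04,0],[100,0,0,-0.035,0],[100,0,0,-0.025,0],[100,0,0,0,0]]}}

```text
clock: 9.05
position: [0.5078, 0.1982, 0.0825]
tool_rot: [-3.137, -0.006, 1.442]
force: [-0.6, -0.3, -0.1]
grip_width: 0.0856
```

Request:
{"api": "drive_tool", "payload": {"series": [[100,-0.001,0.005,-0.012,0.007],[100,0,0,0,0],[100,0,0,0,0]]}}

```text
clock: 9.35
position: [0.5083, 0.2022, 0.0725]
tool_rot: [-3.139, -0.007, 1.447]
force: [0.8, -0.6, -0.4]
grip_width: 0.0855
```

Request:
{"api": "drive_tool", "payload": {"series": [[100,-0.001,0.001,-0.004,0.003],[0,0,0,0,0],[0,0,0,0,0],[0,0,0,0,0],[0,0,0,0,0],[0,0,0,0,0],[0,0,0,0,0],[0,0,0,0,0]], "newtons": 60}}

```text
clock: 10.15
position: [0.5083, 0.2042, 0.0709]
tool_rot: [3.141, -0.009, 1.451]
force: [0.4, 0.3, -0.7]
grip_width: 0.0133
```

Request:
{"api": "drive_tool", "payload": {"series": [[0,0,0,0.02,0],[0,0,0,0.03,0],[0,0,0,0.04,0],[0,0,0,0.045,0],[0,0,0,0.02,0],[0,0,0,0,0]]}}

```text
clock: 10.75
position: [0.5065, 0.2027, 0.23]
tool_rot: [-3.139, -0.007, 1.45]
force: [0.0, -0.2, -2.5]
grip_width: 0.0133
```

Run:
```python
from h import *
o=bot.observe(); print(o['position'],o['tool_rot'])
s=bot.grab_frame("scene")
cv2.imwrite("pics/s6.png",s[:,:,::-1])
```

```text
[0.50650374 0.20274748 0.23001119] [-3.13891775 -0.00657286  1.45014451]
```

View pics/s6.png

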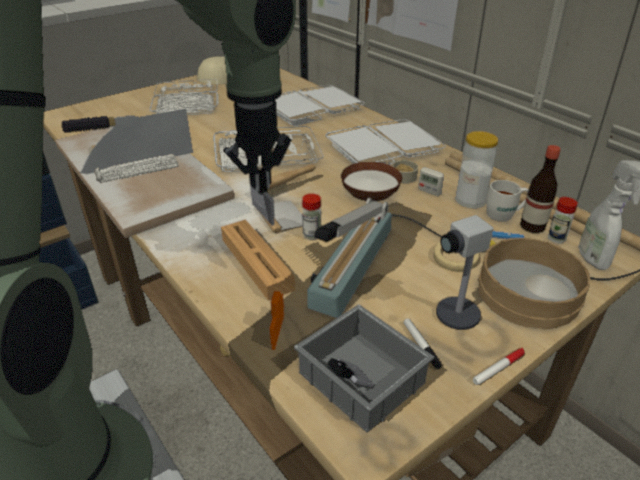

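Request:
{"api": "drive_tool", "payload": {"series": [[0,0.005,-0.03,0,0],[0,0.006,-0.04,0,-0.005],[0,0.006,-0.04,0,-0.005],[0,0.006,-0.04,0,-0.005],[0,0.006,-0.04,0,-0.005],[0,0.006,-0.04,0,0],[0,0.006,-0.04,0,0],[0,0.006,-0.025,0,0],[0,0,0,0,0],[0,0,0,0,0]]}}

```text
clock: 11.8
position: [0.5464, -0.1031, 0.2139]
tool_rot: [-3.12, 0.0, 1.433]
force: [-0.0, 0.8, -1.3]
grip_width: 0.0131
```

Run:
```python
from h import *
o=bot.observe(); print(o['position'],o['tool_rot'])
s=bot.grab_frame("scene").copy();w=bot.grab_frame("wrist").copy()
np.save("s7.npy",s);np.save("w7.npy",w)
cv2.imwrite("pics/s7.png",cv2.resize(s[180:340,330:510,::-1],None,fx=4,fy=3.75,interpolation=2));cv2.imwrite("pics/w7.png",w[:,:,::-1])
```

```text
[ 0.54636574 -0.10311654  0.21394124] [-3.12024622e+00  1.21102987e-04  1.43284305e+00]
```

View pics/s7.png

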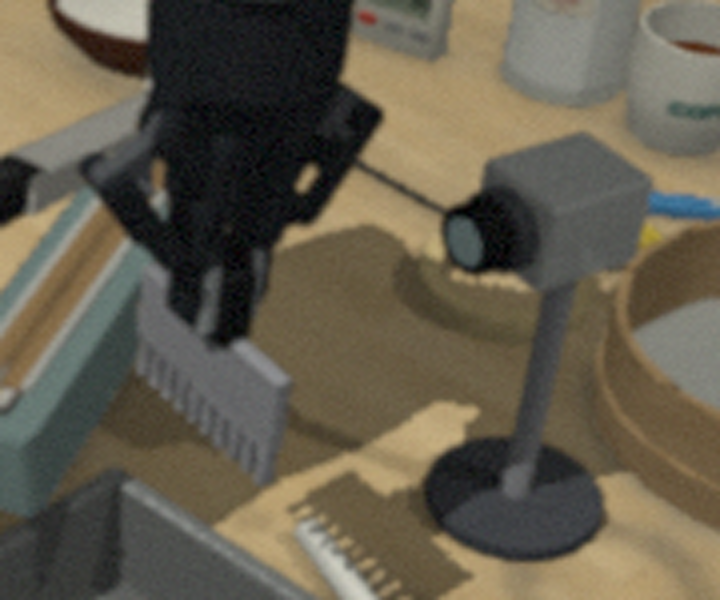

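View pics/w7.png

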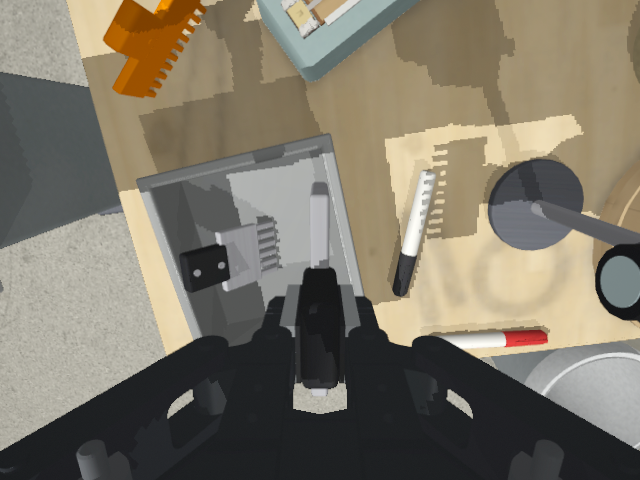

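Request:
{"api": "drive_tool", "payload": {"series": [[0,0.0085,0.003,0.018,0],[0,0,0,0,0],[0,0,0,0,0]]}}

```text
clock: 12.2
position: [0.5544, -0.096, 0.2311]
tool_rot: [-3.118, -0.001, 1.438]
force: [-0.7, 0.5, -1.8]
grip_width: 0.0133
```

Run:
```python
from h import *
from scipy.spatial.transform import Rotation as R
o=bot.observe(); print(o['position'],o['tool_rot'])
iw=bot.camera_info("wrist"); isc=bot.camera_info("scene")
w=bot.grab_frame("wrist").copy(); s=bot.grab_frame("scene").copy()
# model comb + camera overlay
P=o['position']; c=P-R.from_euler('xyz',o['tool_rot']).as_matrix()[:,2]*(-.031)
yaw=o['tool_rot'][2]-np.pi/2; Rc=R.from_euler('z',yaw).as_matrix()
comb=[c+Rc@[x,y,z] for x in(-.004,.004) for y in(-.048,.048) for z in(-.03,.03)]
lens=np.array([.6835,-.1185,.2]); Rl=R.from_euler('z',-.14).as_matrix(); post=lens+Rl@[.065,0,0]
print("mid",c,"in lens",Rl.T@(c-lens),"yaw diff",yaw+.14)
body=[post+Rl@[x,y,z] for x in(-.04,.02) for y in(-.025,.025) for z in(.025,)]  # x extents a guess
pts=[(p,(0,0,255)) for p in comb]+[(lens,(0,255,0)),(post*[1,1,0]+[0,0,.01],(0,255,0))]
for n,im,i in(("w",w,iw),("s",s,isc)):
    f=4 ; off=(480,120) if n=="w" else(330,180)
    ov=cv2.resize(im[off[1]:off[1]+160,off[0]:off[0]+160,::-1],None,fx=f,fy=3.75,interpolation=2).copy()
    for p,col in pts:
        q=(proj(i,[p])[0]-off)*[f,3.75]
        cv2.drawMarker(ov,tuple(int(v) for v in q),col,0,12,1)
    cv2.imwrite(f"pics/{n}8.png",ov)
```

```text
[ 0.55442848 -0.09596799  0.23107   ] [-3.11828537e+00 -6.70806754e-04  1.43834856e+00]
mid [ 0.55371509 -0.09585198  0.20007843] in lens [-1.31675468e-01  4.31584550e-03  7.84314959e-05] yaw diff 0.007552229262281718
```

View pics/s8.png

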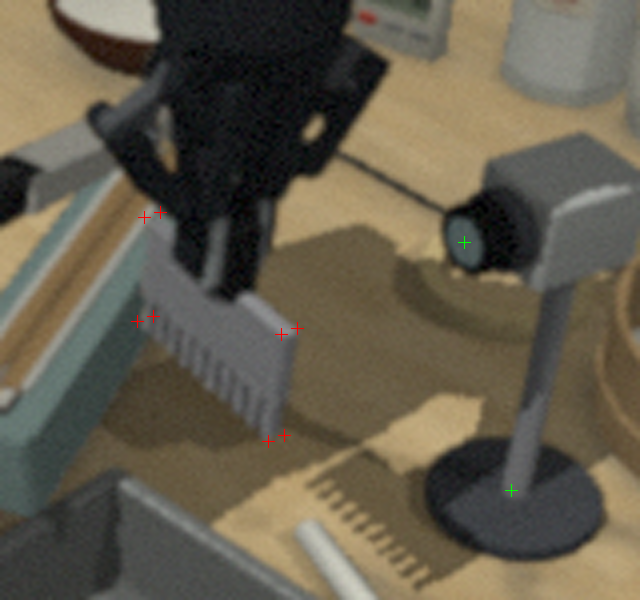

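View pics/w8.png

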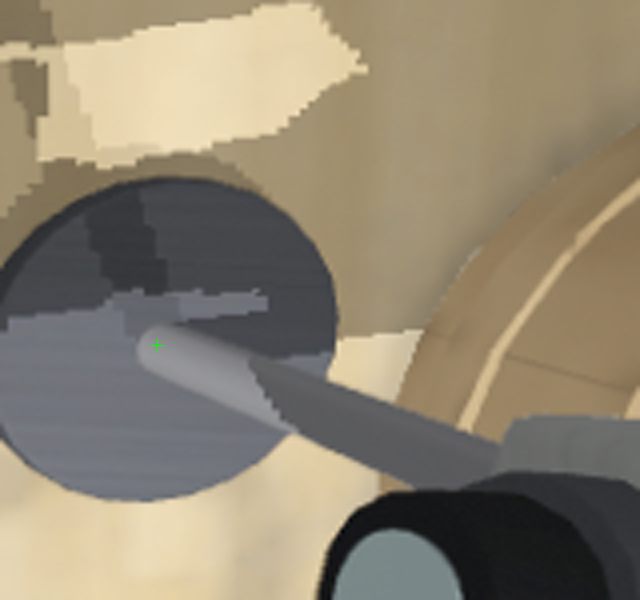

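Request:
{"api": "drive_tool", "payload": {"series": [[0,0,-0.003,0,0],[0,0,0,0,0],[0,0,0,0,0],[0,0,0,0,0],[0,0,0,0,0],[0,0,0,0,0]]}}

```text
clock: 12.9
position: [0.5535, -0.0994, 0.23]
tool_rot: [-3.117, -0.001, 1.438]
force: [-0.1, 0.2, -1.2]
grip_width: 0.0132
```

Run:
```python
from h import *
o=bot.observe(); print(o['position'],o['tool_rot'],abs(o['qd']).max(),o['grip_width'])
t=bot.grab_frame("scene"); cv2.imwrite("pics/s9.png",t[:,:,::-1])
```

```text
[ 0.55349955 -0.09941887  0.2300016 ] [-3.11686237e+00 -5.63117675e-04  1.43788467e+00] 0.002507691421482489 0.013202822375451506
```

View pics/s9.png

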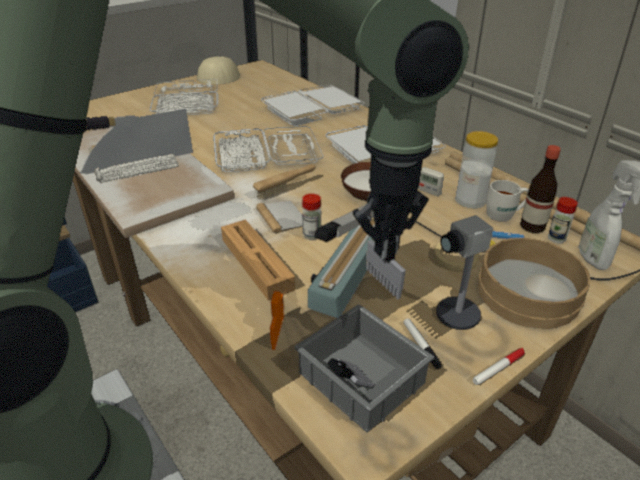

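The wide comb is held at (385,275) in front of the camera. The narrow one lies in the crate at (348,372), and the jar, scraper and marker are where they were. Handing in.

```bash
python3 -c "
from workcell import bot
bot.job_done(); print(bot.observe()['clock'])"
```

```text
the job is handed in; nothing more can be done
the job is handed in; nothing more can be done
```

I dropped the worn narrow comb into the crate first. Then I lifted the wide comb out of the block and handed the job in at about 13 s of the 64 s, still holding it in front of the inspection camera. No verdict was reported.

**Wide comb:** measured against my estimate of the lens position, the blade middle was about 13 cm ahead of the lens and within about 2 mm of its line of sight, sideways and in height. It was square to the lens within about 0.01 rad and tilted about 0.025 rad from vertical. It was still, with the fingers closed to 13.2 mm on the lug.

**Uncertainty:** the top and scene views differed by about 4 mm on the inspection camera's position and by 0.02 to 0.06 rad on its angle. The projected lens and foot points lay on the real ones; the comb corners were a few pixels off. All of this is well inside the tolerances.

**Narrow comb and bystanders:** in the last picture the narrow comb lies in the crate. The marker, dough scraper, spice jar and orange look-alike are where they started, as far as I can see.

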